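# Pin and clip a laptop cooling module into its repair fixture

### The arm

A 7-joint arm with a two-finger parallel gripper is mounted at the origin on the work surface. World frame = base frame: x ahead of the robot, y to its left, z up, the work surface at z = 0. Lengths are in mm, angles in degrees, forces in N, time in s.
With the tool pointing down it reaches from about 425 to 825 mm from the base axis. Payload 3.6 kg.
Tool frame: the origin (TCP) lies at the very end of the fingers, on their centre line; the grasp point (between the pads) lies 19 mm behind it (grasp_offset is the distance from the TCP to the grasp point, in mm); z points along the fingers, y is the line along which they close (so a half turn about z gives the same grasp; the last joint's range is limited). The gripper opens to 93 mm and grips with 3 to 60 N. Pads are 15 mm wide; open, the fingers measure 128 mm over their backs; the gripper's body (75 mm by 188 mm) begins 65 mm behind the grasp point.
Start: joints at [61.736, 35.231, -0.722, 81.555, 0.464, 63.22, -2.315], TCP at [292.526, -580.422, 218.64] pointing down, gripper open.
Joint ranges: [-178.69, 178.69], [-17.37, 117.87], [-77.05, 75.6], [15.02, 138.74], [-78.02, 258.01], [0.78, 113.62], [-162.83, 162.83]. Speed limits (degrees/s): [159.86, 159.86, 180, 180, 180, 180, 180].

### API

Orientations are given as a 3x3 rotation matrix whose columns are the frame's x, y, z axes.
In Python, from workcell import * gives the robot as it stands. The module is installed in compiled form; this text tells all that it offers. Calls block until the motion is done:
- goto(position, orientation): joint-space move of the TCP to a pose.
- move_straight(position, rot=None, v=150): straight line of the TCP; rot=None keeps the orientation; v is the mean speed in mm/s.
- goto_joints(angles): joint-space move.
- ungrasp() and close(squeeze=None): open the fingers fully, or close them until they stop; squeeze is the grip in N (None keeps the last).
- dwell(seconds).
- solve_ik(position, orientation): joint angles nearest the present ones, or None.
- state(): the state.
- camera(name): name is "scene" or "top" or "wrist"; returns the picture (400x640x3 uint8, red, green, blue); there is no depth.
- camera_params(name): a dict with "K" (3x3 intrinsics, pixels), "T" (4x4, takes a point from camera to world coordinates). Camera axes: x right, y up, looking along -z (the intrinsics and any distortion apply to the point x, -y, -z); pixel columns grow to the right and rows downward; lengths in mm; the calibration is good to about 2 mm. A picture is of the moment at which its call begins: read the wrist's pose just before it. camera_params takes no time and is no camera call; for the wrist camera it gives the pose at the moment of the call.
A pose or a line that the arm cannot do raises IKError and nothing moves.
- hand_in(): hands the job in; it is judged then, once.
The state is a dict: "time_s": time; "qpos": joint angles; "dq": joint speeds; "effort": joint torques, N m; "tcp_pos": TCP position; "orientation": TCP orientation; "force": force on the tool from outside, world axes, zero at the start; "torque": the same for the moment, N m; "opening": opening from 0.0 (shut) to 1.0 (fully open); "gripper_force": force on a finger pad.
Only numpy, scipy, OpenCV 4.12 (cv2) and the standard library are available. Lean on these libraries where they do the work, as an engineer would, in place of code of your own. Each camera call takes 0.05 s, during which the arm holds its last target. There are 200 camera calls.

### The job

Load the laptop cooling module into the repair fixture: feel along the slot with the hole in its copper plate until the hole drops over the fixture's locating pin, then press the heat pipe down into the sprung clip until it snaps in and the module sits level and fully home. Let go of it, and leave the other things on the bench where they are.

Things in the scene. Friction and masses are not known exactly. Their poses are not given: they have to be found in the camera images.
- fins (a point): Loose laptop cooling module (120 to 210 g), at the centre of its finned aluminium block, 30 mm above the module's underside: the place to grasp. Block 40 (x) x 34 (y) x 26 mm high; x, y, z are the module's axes, z up. It starts lying flat on the table. The fins stand 5 mm clear of the heat pipe below, joined to it by a web 5 mm wide.
- module: The same module; origin on its underside, 30 mm below the fin centre. Round copper heat pipe, 12 mm diameter, axis along y and 6 mm above the underside, from y = -47 to +52 mm. Flat copper plate with the hole, 44 (x) x 52 (y) x 4 mm thick, from y = -84 to -32 mm, its underside level with the pipe's.
- hole (a point): Centre of the 10 mm round hole through the module's copper plate, at the plate's underside: 60 mm from the fin centre towards the module's -y and 30 mm below it. Same axes.
- fixture: Aluminium bed 72 (x) x 190 (y) x 12 mm, screwed to the bench; origin under its centre, z up. A slot runs along y. In it a dark steel block, 40 x 34 mm, 14 mm high, has been locked with the upright locating pin; at the +y end stands the sprung clip. The module goes in with its axes the same way as these: plate on the pin, pipe in the clip.
- seat (a point): Fixture's axes. Middle of the pin's possible places, on the centre line, at the level where the plate's underside rests when home (26 mm above the table). The fixed pin (7 mm diameter, rounded tip, 18 mm high above this level) stands on the centre line, anywhere from 14 mm to the -y side to 14 mm to the +y side. Its place is not reported: find it by touch or sight.
- clip (a point): Pipe axis when home in the clip: 60 mm to the +y side of seat, 6 mm above it; fixture's axes. Two sprung steel arms, 14 mm wide along y, either side (x), with inward lips 6 mm above this point, mouth 8 mm wide, flared tops 9 mm above it. The pipe first rests on the lips, module 11 mm above home (7 mm after the hole drops on the pin); about 6 to 20 N straight down snaps it in.
- heatsink: Bystander: a plain finned aluminium heatsink, 46 by 50 by 28 mm high, with no pipe and no plate. Origin under its centre. It may lie where the module lay in another run.
- screwdriver: Bystander: screwdriver 160 mm long, lying beyond the module.
- blower: Bystander: flat black laptop fan, about 70 mm across, 13 mm high. Origin under its round part.
- pastepot: Bystander: small jar 40 mm in diameter, 40 mm high, standing.
- drive: Bystander: flat drive 70 by 100 by 9 mm.
- spool: Bystander: wire spool 52 mm in diameter, 38 mm high, standing.
- fantray: Bystander: open white tray with screws, 80 by 110 by 22 mm.
Things that resemble listed ones, but are neither listed nor needed, are in the scene too. Leave any blue or purple look-alike of the fixture alone. What is shaped like the module but pink is not meant.

How it is judged (in metres and radians):
On the way:
1. the hole is down over the pin and the pipe is over the clip, not yet snapped in (z of hole in the frame of seat between 0.004 and 0.0155 m and x of hole in the frame of seat between -0.005 and 0.005 m and y of hole in the frame of seat between -0.018 and 0.018 m and angle between the y axis of fins and the y axis of seat, either way round below 0.15 rad), for 0.02 s.
At the end, for the whole second after the job is handed in: Hole over the pin, plate within 2 mm of its resting level, hole within 4 mm of the centre line and 17 mm of the middle of the pin's range; pipe snapped home in the clip (fin centre at most 26.5 mm above the home pipe axis); module level within 0.06 rad and at rest (z of hole in the frame of seat between -0.002 and 0.002 m and x of hole in the frame of seat between -0.004 and 0.004 m and y of hole in the frame of seat between -0.017 and 0.017 m and z of fins in the frame of clip below 0.0265 m and y of fins in the frame of clip above -0.03 m and angle between fins's own z axis and vertical below 0.06 rad and linear speed of module below 0.01 m/s); the robot touches nothing.
It fails at once if a bystander is moved by more than 30 mm (distance of any of heatsink, screwdriver, blower, pastepot, drive, spool, fantray from where it was at the start of the episode above 0.03 m).
It also fails if it takes over 54 s, if anything falls off the work surface, if the arm or the gripper's body presses on something with over 40 N, if the wrist force passes 120 N, or if a joint passes its speed limit or range.

## Working session

There is one attempt and no reset: what is moved stays moved. The work goes in short steps, each a Python script; the robot and the scene stay as the last script left them, time stands still between calls to the robot, and variables do not carry over. Pictures are saved under pics/ and viewed, at most 10 in all, crops included, and the job is handed in when it is done.

```bash
mkdir -p pics; python3 - <<'E'
from workcell import *
import cv2
for n in ("top","scene"):
    im=camera(n); cv2.imwrite(f"pics/{n}0.png",im[:,:,::-1])
    p=camera_params(n); print(n,p["K"],p["T"], [k for k in p])
s=state(); print(s["time_s"],s["tcp_pos"],s["orientation"],s["force"])
E
```

```text
top [[465.41611082   0.         317.65112958]
 [  0.         465.41611082 192.11825723]
 [  0.           0.           1.        ]] [[-7.06679528e-03  9.86670245e-01 -1.62578866e-01  3.23496809e+02]
 [-9.99959471e-01 -7.87962484e-03 -4.35531701e-03  8.16294055e-01]
 [-5.57832217e-03  1.62541498e-01  9.86685940e-01  1.48707106e+03]
 [ 0.00000000e+00  0.00000000e+00  0.00000000e+00  1.00000000e+00]] ['K', 'T']
scene [[378.01182711   0.         324.79426301]
 [  0.         378.01182711 196.46851598]
 [  0.           0.           1.        ]] [[ 7.93783731e-01 -5.00695423e-01  3.45270158e-01  9.14482202e+02]
 [ 6.08182449e-01  6.49128858e-01 -4.56887113e-01 -4.73333067e+02]
 [ 4.63646333e-03  5.72656808e-01  8.19782095e-01  9.19342416e+02]
 [ 0.00000000e+00  0.00000000e+00  0.00000000e+00  1.00000000e+00]] ['K', 'T']
0.1 [ 292.23428395 -579.83366037  217.60224452] [[ 8.92980273e-01  4.50094597e-01 -1.04182406e-03]
 [ 4.50095802e-01 -8.92978002e-01  2.01429232e-03]
 [-2.37038757e-05 -2.26764394e-03 -9.99997429e-01]] [0.09992674 0.30546684 0.44942681]
```

View pics/top0.png

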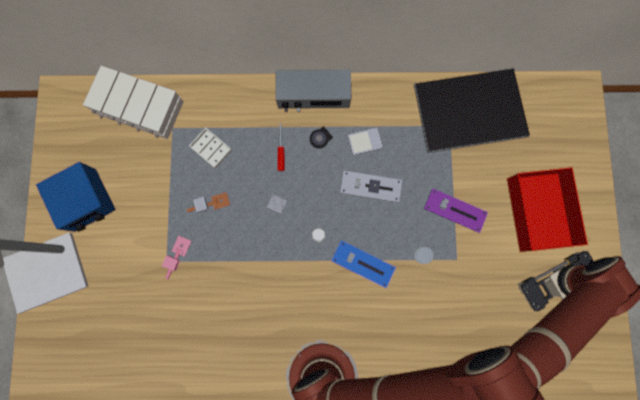

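View pics/scene0.png

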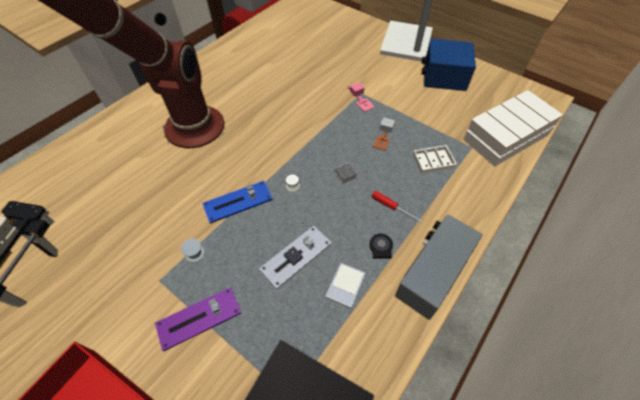

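Top view: the candidates for the module are the copper-plated one at (200,204)/(220,201) and the pink one at (175,255), which is excluded. The plain heatsink at (277,204) has no plate. The candidates for the fixture are grey at (372,186), purple at (456,210) and blue at (364,264); grey is the aluminium one. I'll confirm both in an enlarged crop.

```bash
cat > h.py <<'E'
import numpy as np, cv2
from workcell import *
def px2w(p,uv,z):
    K=p["K"];T=np.array(p["T"]); u,v=uv
    d=T[:3,:3]@np.array([(u-K[0][2])/K[0][0],-(v-K[1][2])/K[1][1],-1.]); o=T[:3,3]
    return o+d*(z-o[2])/d[2]
def w2px(p,P):
    T=np.array(p["T"]);c=T[:3,:3].T@(np.array(P)-T[:3,3]); K=p["K"]
    return np.array([K[0][0]*c[0]/-c[2]+K[0][2],K[1][1]*-c[1]/-c[2]+K[1][2]])
def down(a): # tool down, tool y axis (closing line) at angle a deg from world x
    a=np.radians(a);y=np.array([np.cos(a),np.sin(a),0]);z=np.array([0,0,-1.])
    return np.column_stack([np.cross(y,z),y,z])
E
python3 - <<'E'
from h import *
im=cv2.imread("pics/top0.png")
a=cv2.resize(im[175:235,165:245],(640,480),interpolation=cv2.INTER_CUBIC)[:290*2]
b=cv2.resize(im[160:215,330:415],(800,518),interpolation=cv2.INTER_CUBIC)
cv2.imwrite("pics/crop.png",np.vstack([cv2.resize(a,(400,300)),cv2.resize(b,(400,259))]))
p=camera_params("top")
for uv,z in [((200,204),43),((220,201),4),((190,210),6),((345,184),12),((400,187),12),((372,186),20),((277,204),28)]: print(uv,px2w(p,uv,z).round(1))
print(camera_params("wrist"))
for a in (0,90,30,-30): print(a,solve_ik([430,310,250],down(a)),solve_ik([450,-150,250],down(a)))
E
```

```text
(200, 204) [526.6 376.4  43. ]
(220, 201) [541.4 322.3   4. ]
(190, 210) [512.6 417.5   6. ]
(345, 184) [592.3 -80.9  12. ]
(400, 187) [ 581.1 -257.5   12. ]
(372, 186) [ 583.7 -166.7   20. ]
(277, 204) [526.8 136.2  28. ]
{'K': array([[337.44287586,   0.        , 317.43763982],
       [  0.        , 337.44287586, 193.59350451],
       [  0.        ,   0.        ,   1.        ]]), 'T': array([[ 4.51275080e-01,  8.57977074e-01,  2.45410153e-01,
         3.60505014e+02],
       [-8.92380209e-01,  4.34764171e-01,  1.20986273e-01,
        -5.46716216e+02],
       [-2.89209352e-03, -2.73597253e-01,  9.61839996e-01,
         3.84902881e+02],
       [ 0.00000000e+00,  0.00000000e+00,  0.00000000e+00,
         1.00000000e+00]])}
0 [  1.58469159  35.97388352 -66.29757341  97.66453702  34.91572956
  70.00363929 -73.36140517] [ 32.58637656  18.93474753 -22.56910354 106.37696759   8.60461831
  56.34558589   6.33125439]
90 [  2.79351044  37.65785553 -69.72246878  97.63585483  37.1448295
  71.63609625  14.3884091 ] [ 47.7935471   22.61218594 -44.66765173 105.97157756  18.40602471
  58.87532846  85.6537165 ]
30 [  2.02092842  36.54349759 -67.48673057  97.65410821  35.68591635
  70.55111318 -44.13832077] [ 37.53153355  19.77286029 -29.46011778 106.24014141  11.45443015
  56.90885874  33.22580456]
-30 [ -7.0799547   29.02660162 -47.82928404  97.88664989  23.64354945
  63.72733416 -92.03607424] [ 27.45990423  18.32056022 -15.58776742 106.52231249   5.85270687
  55.92732387 -20.66024418]
```

View pics/crop.png

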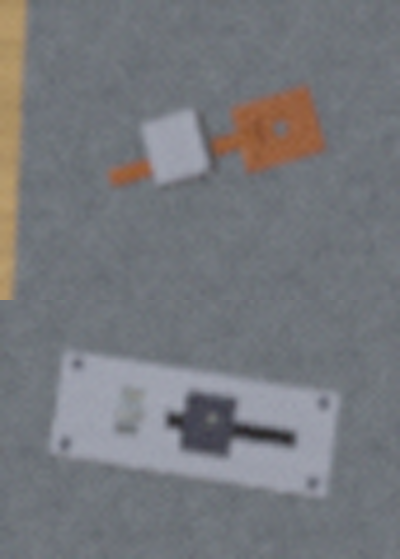

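The crop confirms both. The orange copper plate has a hole at top px (221,201) and its fins are at (200,204). The grey bed has a dark block and pin at about (375,186), with the clip at the image left (357,187). Next, close looks with the wrist camera.

```bash
python3 - <<'E'
from h import *
import pickle
P={}
for n,pos,a in (("fix",[585,-230,150],-3.6),("mod",[532,300,130],14)):
    goto(pos,down(a)); dwell(0.3)
    P[n]=camera_params("wrist"); im=camera("wrist"); cv2.imwrite(f"pics/w_{n}.png",im[:,:,::-1])
    s=state(); print(s["time_s"],s["tcp_pos"].round(1),s["force"].round(2))
pickle.dump(P,open("P.pkl","wb"))
E
```

```text
2.1417 [ 584.9 -230.5  150. ] [0.28 0.46 1.  ]
4.4167 [532.2 299.6 130. ] [0.3  0.1  0.07]
```

View pics/w_fix.png

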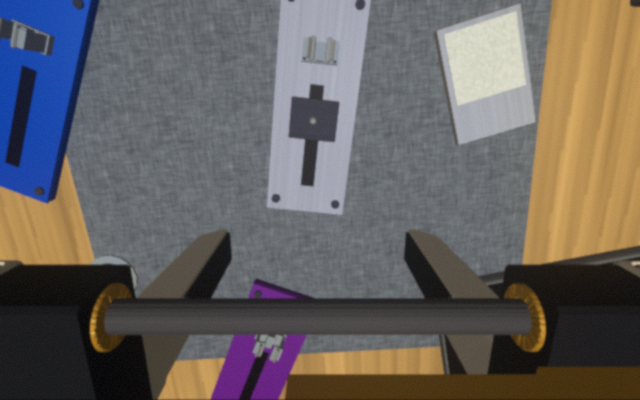

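View pics/w_mod.png

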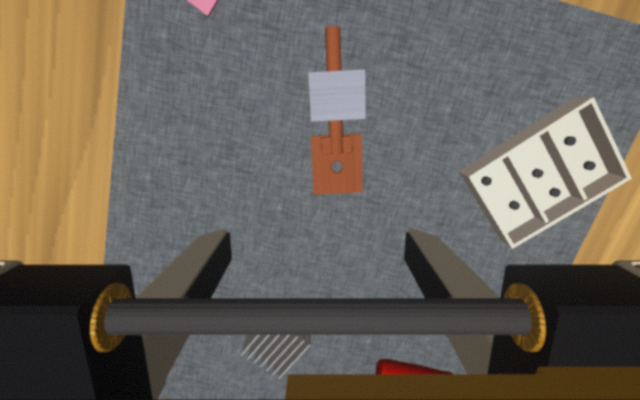

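Wrist views:
- **Fixture:** bed corners at (267,208) and (342,214), screws at (275,198), (335,204), (291,0) and (360,4). The block is centred at (314,119), the pin at (313,121) and the clip at about (320,50).
- **Module:** fin top corners at (308,73), (364,69), (366,119) and (311,122). The hole is at (337,167) and the pipe's far end at (333,28).

```bash
python3 - <<'E'
from h import *
import pickle
P=pickle.load(open("P.pkl","rb"));m=P["mod"];f=P["fix"]
im=cv2.imread("pics/w_mod.png").astype(int);B,G,R=im[...,0],im[...,1],im[...,2]
def blob(mask,seed):
    n,l,st,c=cv2.connectedComponentsWithStats(mask.astype(np.uint8)); k=l[seed[1],seed[0]]; return (l==k)&(k>0)
cop=blob((R-B>50),(325,185)); cop[:115]=0
fin=(B>150)&(G>140)&(np.abs(R-B)<60); fin=blob(fin,(337,95))
def rect(mask):
    ct=cv2.findContours(mask.astype(np.uint8),cv2.RETR_EXTERNAL,cv2.CHAIN_APPROX_NONE)[0];c=max(ct,key=cv2.contourArea)
    return cv2.boxPoints(cv2.minAreaRect(c)),mask.sum()
pl=cop.copy();pl[:136]=0
for nm,ma,z in (("fin",fin,43),("plate",pl,4)):
    b,a=rect(ma); w=np.array([px2w(m,q,z)[:2] for q in b]); e=w-np.roll(w,1,0)
    print(nm,a,b.round(1).tolist(),"C",w.mean(0).round(1),np.linalg.norm(e,axis=1).round(1),np.degrees(np.arctan2(e[:,1],e[:,0])).round(1))
print("hole",px2w(m,(336.7,167),4).round(1),"pipe end",px2w(m,(333,28),12).round(1),"pipe near",px2w(m,(336,127),12).round(1))
print("FIX")
for n,uv,z in (("s1",(275.5,198.5),12),("s2",(335,204),12),("s3",(291.5,1),12),("s4",(360,4.5),12),("c1",(267,208),12),("c2",(342.5,214),12),("slot lo",(307.5,185.5),12),("slot hi",(316.5,85),12),("bl1",(292.5,96.5),26),("bl2",(340,101),26),("bl3",(334,142.5),26),("bl4",(289,137),26),("pin",(313,121),43.5),("clipL",(309,38),41),("clipR",(332.5,39),41)): print(n,px2w(f,uv,z).round(1)[:2])
t=camera_params("top");print("top pin",px2w(t,(330+210/400*85,160+(420-300)*55/259),43)[:2])
a=cv2.resize(cv2.imread("pics/w_fix.png")[0:216,255:383],(640,1080),interpolation=cv2.INTER_CUBIC)
cv2.imwrite("pics/fixcrop.png",cv2.resize(cv2.imread("pics/w_fix.png")[20:150,260:400],(646,600),interpolation=cv2.INTER_CUBIC))
E
```

```text
fin 2728 [[307.79998779296875, 71.80000305175781], [363.8999938964844, 68.9000015258789], [366.5, 118.5], [310.29998779296875, 121.30000305175781]] C [527.7 377.4] [34.5 39.9 34.5 41.4] [ 106.7   16.8  -70.7 -163.1]
plate 2764 [[310.70001220703125, 136.0], [361.0, 134.89999389648438], [362.20001220703125, 193.0], [312.0, 194.10000610351562]] C [544.4 321. ] [52.  43.3 52.  45.4] [ 105.    15.3  -72.7 -164.7]
hole [545.  319.5   4. ] pipe end [513.3 425.6  12. ] pipe near [534.9 353.5  12. ]
FIX
s1 [ 544.5 -244.5]
s2 [ 600.3 -253.5]
s3 [573.6 -79.1]
s4 [628.8 -85.2]
c1 [ 535.5 -253.4]
c2 [ 607. -264.]
slot lo [ 575.6 -233.8]
slot hi [ 589.7 -145. ]
bl1 [ 569.2 -153.3]
bl2 [ 608.4 -159.4]
bl3 [ 601.7 -193.5]
bl4 [ 563.5 -186.4]
pin [ 585.2 -173.2]
clipL [ 586.2 -112.1]
clipR [ 603.8 -113.9]
top pin [ 581.18943325 -172.41477566]
```

View pics/fixcrop.png

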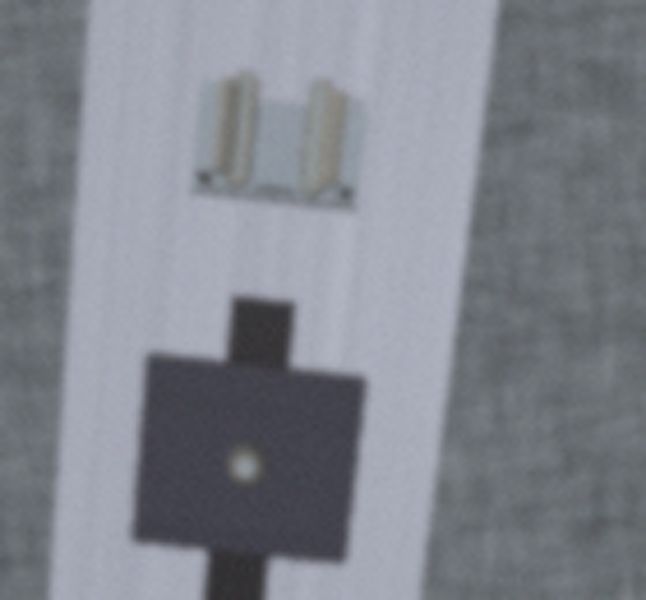

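The geometry checks out: fins to hole measures 60.4 mm and the module yaw is 16.6°. The fixture yaw is about -9.3° and the pin is near (585,-173). Seat-to-clip distance puts the pin roughly 7 mm to the +y side of seat. Now the grasp.

```bash
python3 - <<'E'
from h import *
import pickle
R=down(16.6)
goto([527.7,377.4,80],R); move_straight([527.7,377.4,11],v=100)
close(60); dwell(0.2)
s=state(); print(s["time_s"],s["opening"]*93,s["gripper_force"],s["tcp_pos"].round(1))
move_straight([527.7,377.4,110],v=120)
s=state(); print(s["time_s"],s["opening"]*93,s["force"].round(2),s["torque"].round(2))
a=-9.3; uy=np.array([np.sin(np.radians(9.3)),np.cos(np.radians(9.3))])
pin=np.array([585.2,-173.2]); tcp=pin+60*uy
goto([*tcp,100],down(a)); dwell(0.4)
p=camera_params("wrist");im=camera("wrist");pickle.dump(p,open("pc.pkl","wb"))
s=state();print(s["time_s"],s["tcp_pos"].round(1),s["force"].round(2),s["orientation"].round(3).tolist(),s["qpos"].round(0))
h=s["tcp_pos"]+np.array([*(-60*uy),-11]);print("exp hole px",w2px(p,h+[0,0,4]),"pin px",w2px(p,[*pin,43.5]))
cv2.imwrite("pics/carry.png",im[:,:,::-1])
E
```

```text
6.8 39.83172064448894 59.99612331390381 [527.7 377.4  11. ]
7.775 39.884194514832 [ 0.36  0.06 -2.07] [ 0.01 -0.11  0.01]
10.025 [ 595.  -113.8  100. ] [ 0.71  0.07 -1.01] [[0.161, 0.987, 0.0], [0.987, -0.161, -0.0], [-0.0, 0.0, -1.0]] [ 19.  40. -16.  96.  15.  46. -14.]
exp hole px [316.63746667 329.97196116] pin px [316.75609832 286.31924526]
```

View pics/carry.png

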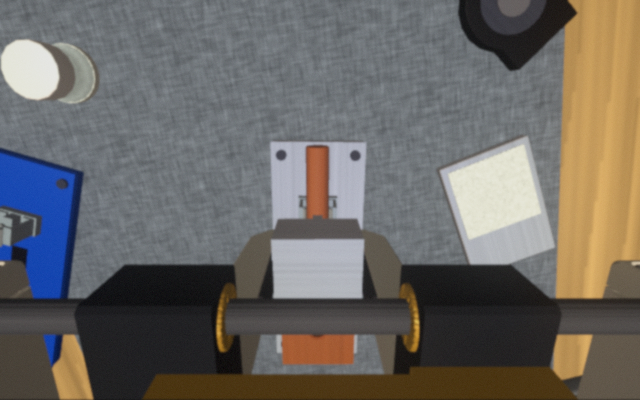

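Carry view: pipe end at (317,147), plate end edge at row ~363, hole just visible at about (317,333), fixture screws at (281,155) and (355,155), clip arms at (303,202) and (332,202).

```bash
python3 - <<'E'
from h import *
import pickle
p=pickle.load(open("pc.pkl","rb"))
im=cv2.imread("pics/carry.png").astype(int);m=(im[...,2]-im[...,0]>60)
for c in (313,317,321): r=np.where(m[:,c])[0]; print(c,r.min(),r.max(), [int(x) for x in r[(r>320)&(r<345)]])
for r in (160,180,200,350,358): c=np.where(m[r,250:400])[0]+250; print(r,c.min(),c.max())
t=state()["tcp_pos"]; a=np.radians(9.3);uy=np.array([np.sin(a),np.cos(a),0]);ux=np.array([np.cos(a),-np.sin(a),0])
f=t+[0,0,-11]
for n,y,z in (("pipe end top",52,12),("pipe end mid",52,6),("plate end top",-84,4),("plate end bot",-84,0),("hole",-60,4)): print(n,w2px(p,f+uy*y+[0,0,z]).round(1))
print("plate edges",w2px(p,f+uy*-80+ux*22+[0,0,4]),w2px(p,f+uy*-80-ux*22+[0,0,4]))
C=np.array([586.7,-165.4,12])
S=[px2w(p,q,12) for q in ((281,155.5),(355,155.5))];
for q in S: print("screw rel centre", ((q-C)@ux).round(1),((q-C)@uy).round(1))
F=px2w(pickle.load(open("P.pkl","rb"))["fix"],(320.9,48.2),38)
for q in (px2w(p,(303,202),40),px2w(p,(332.5,202),40),F,np.array([585.2,-173.2,0])): print("clip/pin rel",((q-C)@ux).round(1),((q-C)@uy).round(1))
cv2.imwrite("pics/cc.png",cv2.resize(im[135:215,260:380].astype(np.uint8),(720,480),interpolation=cv2.INTER_CUBIC))
E
```

```text
313 147 363 [336, 337, 338, 339, 340, 341, 342, 343, 344]
317 147 363 [336, 337, 338, 339, 340, 341, 342, 343, 344]
321 147 363 [336, 337, 338, 339, 340, 341, 342, 343, 344]
160 307 327
180 307 326
200 307 326
350 283 352
358 283 353
pipe end top [316.9 147.3]
pipe end mid [316.9 145.6]
plate end top [316.6 362.6]
plate end bot [316.6 357.9]
hole [316.6 330. ]
plate edges [351.93065451 357.38739012] [281.26745709 357.2641966 ]
screw rel centre -27.7 85.3
screw rel centre 28.7 85.4
clip/pin rel -10.0 57.0
clip/pin rel 10.8 57.0
clip/pin rel 0.5 46.8
clip/pin rel -0.2 -7.9
```

The module sits in the hand within 1 mm of the model, and the fixture checks within 0.5 mm. Now a guarded descent.

```bash
cat >> h.py <<'E'
_a=np.radians(9.3);uy=np.array([np.sin(_a),np.cos(_a),0]);ux=np.array([np.cos(_a),-np.sin(_a),0])
C=np.array([586.7,-165.4,0])
def tcp_for(x,y,z): # hole at fixture coords x,y; underside at z
    return C+ux*x+uy*(y+60)+[0,0,z+11]
def xy(): t=state()["tcp_pos"]-C; return (t@ux).round(2),(t@uy-60).round(2),(t[2]-11).round(2)
def lower(x,y,z0,z1,f0,lim,step=1.0):
    z=z0
    while z>z1:
        z-=step; move_straight(tcp_for(x,y,z),v=25)
        s=state(); d=s["force"]-f0
        print(round(s["time_s"],2),z,xy(),"dF",d.round(1),"T",s["torque"].round(2))
        if np.abs(d).max()>lim: return z,False
    return z,True
E
python3 - <<'E'
from h import *
x,y=0.3,-7.9
move_straight(tcp_for(x,y,50),v=100); dwell(0.3)
f0=state()["force"]; np.save("f0.npy",f0)
print(f0,lower(x,y,46,38,f0,3))
E
```

```text
11.22 45.0 (np.float64(0.05), np.float64(-7.91), np.float64(44.67)) dF [ 1.   0.1 -1.1] T [-0.01 -0.13  0.01]
11.47 44.0 (np.float64(0.29), np.float64(-7.91), np.float64(43.94)) dF [ 0.4 -0.5 -0.5] T [-0.01 -0.02  0.01]
11.72 43.0 (np.float64(0.27), np.float64(-7.9), np.float64(42.95)) dF [ 0.9 -0.7 -1.1] T [ 0.05 -0.05 -0.  ]
11.97 42.0 (np.float64(0.21), np.float64(-7.91), np.float64(41.89)) dF [-0.  -0.  -0.5] T [ 0.02 -0.07 -0.03]
12.22 41.0 (np.float64(0.23), np.float64(-7.92), np.float64(40.91)) dF [ 0.2 -0.6 -0.6] T [-0.04 -0.05  0.02]
12.47 40.0 (np.float64(0.21), np.float64(-7.91), np.float64(39.9)) dF [ 1.3 -0.8 -1.2] T [-0.02 -0.1   0.03]
12.72 39.0 (np.float64(0.24), np.float64(-7.92), np.float64(38.91)) dF [ 0.9 -0.4 -1.4] T [-0.05 -0.05 -0.01]
12.97 38.0 (np.float64(0.2), np.float64(-7.93), np.float64(37.9)) dF [ 1.1 -0.4 -1.2] T [-0.01 -0.    0.  ]
[-0.82035692  0.31477622 -0.31275121] (38.0, True)
```

The underside is at 38 mm, 6 mm below the pin tip, with no contact force, so the hole is over the pin. Now I press into the clip.

```bash
python3 - <<'E'
from h import *
f0=np.load("f0.npy"); print(lower(0.3,-7.9,38,25.5,f0,35)); dwell(0.2); s=state(); print(s["force"]-f0,s["torque"],s["opening"]*93,xy())
E
```

```text
13.22 37.0 (np.float64(0.17), np.float64(-7.91), np.float64(37.11)) dF [0.4 0.3 1.3] T [ 0.01  0.1  -0.03]
13.47 36.0 (np.float64(0.17), np.float64(-7.86), np.float64(36.25)) dF [-0.6  0.4  2.8] T [0.   0.27 0.02]
13.72 35.0 (np.float64(0.37), np.float64(-7.83), np.float64(35.51)) dF [-2.4  0.2  5.1] T [ 0.07  0.47 -0.  ]
13.97 34.0 (np.float64(0.39), np.float64(-7.83), np.float64(34.61)) dF [-1.1  0.2  6.4] T [ 0.07  0.48 -0.05]
14.22 33.0 (np.float64(0.37), np.float64(-7.87), np.float64(33.62)) dF [-0.8 -0.1  5.5] T [ 0.05  0.46 -0.03]
14.47 32.0 (np.float64(0.32), np.float64(-7.83), np.float64(32.54)) dF [-1.   0.5  6.6] T [ 0.01  0.43 -0.07]
14.72 31.0 (np.float64(0.24), np.float64(-7.85), np.float64(31.26)) dF [-1.4  0.2  5.3] T [ 0.02  0.46 -0.04]
14.97 30.0 (np.float64(0.08), np.float64(-7.89), np.float64(29.55)) dF [-0.7  0.6  2.7] T [ 0.06  0.26 -0.04]
15.22 29.0 (np.float64(-0.01), np.float64(-7.91), np.float64(28.26)) dF [ 0.6  1.1 -1.3] T [ 0.06  0.07 -0.  ]
15.47 28.0 (np.float64(-0.02), np.float64(-7.97), np.float64(27.37)) dF [ 0.9 -0.2 -3.8] T [-0.01  0.07 -0.05]
15.72 27.0 (np.float64(0.16), np.float64(-7.98), np.float64(26.75)) dF [ 0.6  0.6 -3. ] T [ 0.06  0.04 -0.03]
15.97 26.0 (np.float64(0.68), np.float64(-7.9), np.float64(26.13)) dF [ 0.9 -1.1 -1.5] T [ 0.03 -0.01  0.02]
16.22 25.0 (np.float64(0.76), np.float64(-7.83), np.float64(25.84)) dF [-0.1  0.1  5.4] T [-0.1   0.36 -0.05]
(25.0, True)
[-0.78285723  0.365716    5.49303772] [-0.08833237  0.34257036 -0.03898309] 39.40315411331735 (np.float64(0.82), np.float64(-7.83), np.float64(25.86))
```

The force rose, then turned to a pull-in between 29 and 27 mm, and bottomed at 26 mm: the pipe has snapped in. I press a little more, release, back off and look.

```bash
python3 - <<'E'
from h import *
import pickle
f0=np.load("f0.npy"); print(lower(0.3,-7.9,25,23,f0,35)); 
ungrasp(); dwell(0.2); s=state(); print(s["force"]-f0,s["opening"],xy())
t=s["tcp_pos"]; move_straight([t[0],t[1],110],v=80)
q=tcp_for(0,-130,0); goto([q[0],q[1],150],down(-9.3)); dwell(.3)
p=camera_params("wrist"); im=camera("wrist"); pickle.dump(p,open("pe.pkl","wb"))
cv2.imwrite("pics/end.png",im[:,:,::-1]); cv2.imwrite("pics/endc.png",cv2.resize(im[0:200,190:450,::-1],(780,600),interpolation=cv2.INTER_CUBIC))
print(state()["time_s"])
for n,P in (("hole",C+uy*-7.9+[0,0,30]),("plate-end",C+uy*-31.9+[0,0,30]),("fin top c",C+uy*52.1+[0,0,69]),("fin top +",C+uy*69.1+[0,0,69]),("pipe end",C+uy*104.1+[0,0,38]),("pin tip",C+uy*-7.9+[0,0,44])): print(n,w2px(p,P).round(1))
print([w2px(p,C+ux*i*20+uy*(52.1+j*17)+[0,0,69]).round(1).tolist() for i in(-1,1) for j in (-1,1)])
E
```

```text
16.67 24.0 (np.float64(0.81), np.float64(-7.77), np.float64(25.76)) dF [-3.   1.1 10.4] T [-0.14  0.7  -0.1 ]
16.92 23.0 (np.float64(0.82), np.float64(-7.75), np.float64(25.65)) dF [-4.1  0.8 14.7] T [-0.09  1.13 -0.1 ]
(23.0, True)
[ 0.90617629 -0.03907337  0.71804351] 0.9991862155258875 (np.float64(0.3), np.float64(-7.91), np.float64(23.01))
20.125
hole [317.4 116.7]
plate-end [317.3 145.6]
fin top c [317.7  28.1]
fin top + [ 3.178e+02 -2.000e-01]
pipe end [318.  -42.7]
pin tip [317.4 117.6]
[[288.4, 55.2], [287.4, -0.3], [346.8, 55.5], [348.2, -0.1]]
```

View pics/endc.png

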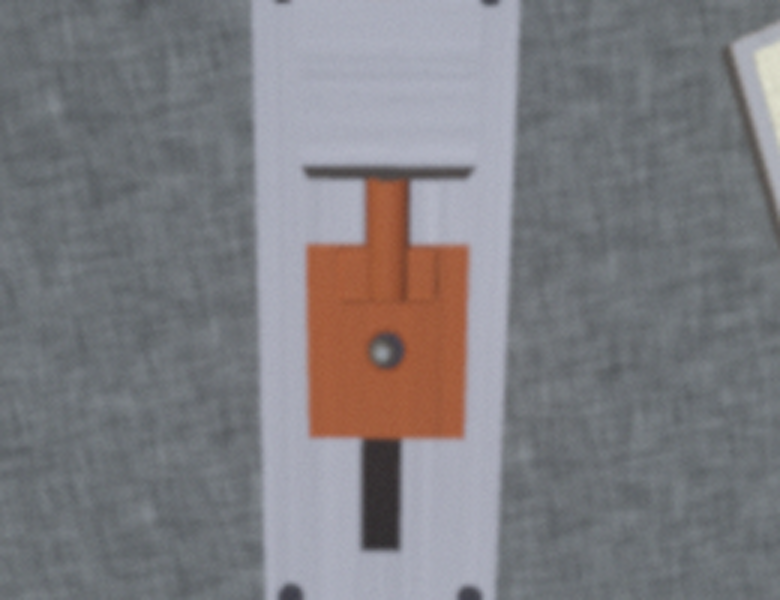

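The end view matches the predicted home pose. The pin shows in the hole at px (319,117) against a predicted (317,117); plate end row is 145.7 vs 145.6 and fin edge 55.7 vs 55.3. Heights are weak in this view, so I check them by light touch, which also seats the plate.

```bash
python3 - <<'E'
from h import *
close(5)
for n,y,h in (("plate",-7.9-15,30),("fin",52.1,69)):
    P=lambda z:C+uy*y+[0,0,z]
    t=state()["tcp_pos"]; move_straight([t[0],t[1],110],v=200); move_straight(P(110),v=200); move_straight(P(h+5),v=100); dwell(.3)
    f0=state()["force"]
    z=h+3.5
    while z>h-4:
        z-=.5; move_straight(P(z),v=25); dwell(.05); s=state(); d=(s["force"]-f0)[2]
        if d>2.5: print(n,"contact",s["tcp_pos"][2].round(2),d.round(1))
        if d>6: break
    move_straight(P(110),v=150)
ungrasp(); print(state()["time_s"],state()["force"])
E
```

```text
plate contact 30.42 4.9
plate contact 30.39 7.7
fin contact 69.31 2.9
fin contact 69.23 4.8
fin contact 69.22 6.8
32.7833 [ 0.001616   -0.03520678 -0.60327863]
```

Contact came at 30.4 mm on the plate (home 30) and 69.2 mm on the fins (home 69), so the module is level and fully home.

```bash
python3 -c "
from workcell import *
print(hand_in())"
```

```text
the job is handed in; nothing more can be done
None
```

I loaded the module into the grey fixture with its hole over the pin and the pipe snapped into the clip. A touch check found it level and home to within 0.5 mm. I let go of it, didn't knowingly touch anything else on the bench, and handed the job in at about 33 s; no verdict came back.

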